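# Lock the slide carrier onto the dissecting board

## Task

Pick up the keyhole-slotted slide carrier and set it down over the two screw heads on the board's black base, flat on the base and pressing the spring catch down. Then slide it along, away from the catch, until it is fully home and the catch springs up behind it, and let go. Feel your way and never force it (contact stays under 30 N), and leave the other things on the table where they are.

Things in the scene. Friction and masses are not known exactly. Their poses are not given: they have to be found in the camera images.
- board: Bamboo working board, fixed, 240 (x) x 160 x 18 mm; origin at its underside's centre on the table, z up. On it is fixed a black base, 124 (x) x 110 x 10 mm, top 28 mm above the table, parallel to the board and centred on it in y. In x the base's centre lies 7 to 18 mm to one side or the other of the board's centre: not measured, to be felt or seen. (A flat steel packing sheet shows under it.) The carrier locks by sliding along board +x.
- mount (a point): Fixed point over the board's centre at the height of the base's top (28 mm), board axes. Two steel screws stand at y = +36 and -36 mm and both at the same x, that of the base's centre: 7 to 18 mm off, either way, unmeasured. Shank 7 mm across; head 14 mm across, top rim chamfered 1 mm; head underside 8 mm and head top 13 mm above the base's top.
- carrier: Loose slide carrier, 0.32 kg (+-20 %): aluminium plate 90 (x) x 120 (y) x 6 mm with a grip rib; origin at its underside's centre. Two through keyholes at y = +36 and -36 mm: round opening 19 mm across centred at x = +10 mm, from it an 11 mm wide slot towards -x ending at x = -13.5 mm. So it drops on with its centre 10 mm behind the screws and slides 20 mm to home.
- grip (a point): Centre (half-way up) of the carrier's white grip rib, 12 mm thick (x), 56 mm long (y), 45 mm tall, upright on the plate's middle; 28.5 mm above the plate's underside. Carrier axes: x to the leading edge, z up. Starts flat on the table, x within 0.6 rad of world x; goes on with x along board x. Height above the table: 56.5 mm seated on the base, 69.5 mm resting on the screw heads.
- lead (a point): Middle of the leading edge of the carrier's plate (the edge near the flat glass slide): x = +45 mm from the grip point and 25.5 mm lower.
- catch (a joint): Spring catch in the base, an aluminium block 12 (x) x 20 (y) mm whose top stands 5 mm above the base's top, centred 42.5 mm behind (board -x) the screws, at board y = 0. Value in m: 0 = up, 0.005 = pressed flush (about 2.5 N; 1.8 N to start). The carrier's plate holds it down after dropping on; it springs up when the plate's rear edge has passed it, 1.5 mm before the end of the slide.
- pinpot: Bystander: small open steel pot, 26 mm across, 16 mm tall, standing on the corner of the board nearest the robot and to its right; origin at its underside's centre.
- vial: Bystander: amber vial with white cap, 28 mm across, 50 mm tall; origin at its underside's centre.
- driver: Bystander: screwdriver, 150 mm long, lying on the table; origin below its middle.
- dish: Bystander: shallow glass dish, 90 mm across, 15 mm tall; origin at its underside's centre.
- ethanol: Bystander: clear bottle, 64 mm across, 170 mm tall; origin at its underside's centre.
- slidebox: Bystander: grey slide box, 100 x 85 x 35 mm; origin at its underside's centre.
- beaker: Bystander: glass beaker, 70 mm across, 90 mm tall; origin at its underside's centre.
Not all that is in view belongs to the job. What is shaped like the carrier but blue or yellow is not meant.

How it is judged:
By the outcome, as a careful person would: the job done as asked, in the order asked, and still so for the second after the job is handed in, with the robot touching nothing.
It also fails if it takes over 72 s, if anything falls off the work surface, if the arm or the gripper's body presses on something with over 40 N, if the wrist force passes 120 N, or if a joint passes its speed limit or range.

## Robot

A 7-joint arm with a two-finger parallel gripper is mounted at the origin on the work surface. World frame = base frame: x ahead of the robot, y to its left, z up, the work surface at z = 0. Lengths are in m, angles in degrees, forces in N, time in s.
With the tool pointing down it reaches from about 0.425 to 0.875 m from the base axis. Payload 4.7 kg.
Tool frame: the origin (TCP) lies between the finger pads; the fingertips stand 11 mm ahead of it and the grasp point (between the pads) lies 8 mm behind it (env.tcp_to_tips is the distance from the TCP to the fingertips, in m); z points along the fingers, y is the line along which they close (so a half turn about z gives the same grasp; the last joint's range is limited). The gripper opens to 87 mm and grips with 3 to 60 N. Pads are 19 mm wide; open, the fingers measure 117 mm over their backs; the gripper's body (75 mm by 190 mm) begins 51 mm behind the grasp point.
Start: joints at [65.036, 18.392, -4.016, 83.108, 1.295, 78.541, -3.26], TCP at [0.283, -0.585, 0.234] pointing down, gripper open.
Joint ranges: [-163.93, 163.93], [-17.29, 119.83], [-79.2, 71.16], [3.27, 140.29], [-89.18, 269.18], [5.43, 117.66], [-154.24, 154.24]. Speed limits (degrees/s): [147.25, 147.25, 180, 180, 180, 180, 180].

## Interface

Orientations are given as [roll, pitch, yaw] about the fixed x, y, z axes, in that order (R = Rz(yaw) Ry(pitch) Rx(roll)).
In Python, from cell import env, viewer gives the robot as it stands.
- The arm moves only by the tool step_arm, never from a script. Its arguments are lists of equal length, an entry for each row: "delta_pos": the shift along the tool's x, y, z in units of 0.2 m (1.0 is 0.2 m), a list of three; "rot": the turn, a rotation vector about the tool's x, y, z in units of 1.5 rad (1.0 is 1.5 rad), a list of three; "gripper": the gripper command: -1 is shut, 1 is fully open, values between are in proportion. A call has 1 to 20 rows; each row is the pose to reach, as a shift and turn from the pose commanded when the call began, along the tool's axes at that moment; what a row does not reach only later rows make up. A row lasts 1/8 s, in which the tool goes at most 62.5 mm and 10.7 degrees, less where a joint would pass 70% of its speed; a pose out of reach is approached as far as the arm can. A call with a number of a shift or a turn outside -1 to 1 is refused whole. A call with a gripper value outside its range is refused whole. The fingers move at their own pace and stop on an object; "squeeze" is the grip in N (left out, the last holds). Time passes only in rows, so rows that repeat a pose let the fingers close. It gives the time, the measured TCP pose, the force, the opening and the grip force at its end, in the units of the state.
- env.get_obs(): the state, without advancing time (a new reading comes with each control period).
- viewer.read_camera(name): name is "side" or "top"; returns a dict with "img" (400x640x3 uint8, red, green, blue), "fx", "fy", "cx", "cy" (pixels), "pose" (4x4, takes a point from camera to world coordinates). Camera axes: x right, y down, z forward; pixel columns grow to the right and rows downward; lengths in m; the calibration is good to about 2 mm. A picture is of the moment at which its call begins. There is no depth.
- env.sign_off(): hands the job in; it is judged then, once.
The state is a dict: "time_s": time; "qpos": joint angles; "joint_velocities": joint speeds; "effort": joint torques, N m; "tool_pos": TCP position; "tool_rot": TCP orientation; "force": force on the tool from outside, world axes, zero at the start; "wrist_torque": the same for the moment, N m; "grip_width": finger opening in m; "grasp_force": force on a finger pad.
Only numpy, scipy, OpenCV 4.12 (cv2) and the standard library are available. Lean on these libraries where they do the work, as an engineer would, in place of code of your own. Each camera call takes 0.05 s, during which the arm holds its last target. There are 200 camera calls.

## Working session

There is one attempt and no reset: what is moved stays moved. The work goes in short steps, Python scripts to look and compute and a tool call to move; the robot and the scene stay as the last step left them, time stands still between calls to the robot, and variables do not carry over. Pictures are saved under pics/ and viewed, at most 10 in all, crops included, and the job is handed in when it is done.

Besides the shell and the picture viewer there is one more tool, called after "Call:" as a command line: name --argument value ..., lists and objects as JSON in quotes. step_arm: Moves the arm, as the interface text tells. Shifts and turns lie within -1 to 1; 1 stands for 0.2 m of shift or 1.5 rad of turn. Its arguments: {"type":"object","properties":{"delta_pos":{"type":"array"},"rot":{"type":"array"},"gripper":{"type":"array"},"squeeze":{"type":"number"}},"required":["delta_pos","rot","gripper"]}

```bash
ls && mkdir -p pics
python3 - <<'E'
from cell import env, viewer
import cv2,numpy as np
o=env.get_obs();print({k:np.round(v,3).tolist() for k,v in o.items()}, env.tcp_to_tips)
for n in("top","side"):
    c=viewer.read_camera(n);cv2.imwrite(f"pics/{n}0.png",c["img"][:,:,::-1]);print(n,c["fx"],c["fy"],c["cx"],c["cy"],np.round(c["pose"],4).tolist())
E
```

```text
pics
{'time_s': 0.0, 'qpos': [65.037, 18.439, -4.015, 83.174, 1.295, 78.541, -3.261], 'joint_velocities': [-0.06, -0.033, 0.101, -0.021, -0.032, 0.081, -0.064], 'effort': [-0.0, -49.128, -0.403, -31.253, -0.064, 0.043, 0.0], 'tool_pos': [0.282, -0.585, 0.232], 'tool_rot': [-179.891, 0.006, 25.771], 'force': [-0.541, -0.172, 0.311], 'wrist_torque': [0.019, -0.005, -0.0], 'grasp_force': 0.0, 'grip_width': 0.087} 0.011
top 360.9668760309224 360.9668760309224 320.2450998452738 198.59380081520524 [[0.0134, -0.9832, 0.1821, 0.2971], [-0.9999, -0.0121, 0.0078, -0.0408], [-0.0055, -0.1822, -0.9832, 1.0627], [0.0, 0.0, 0.0, 1.0]]
side 415.39213163771467 415.39213163771467 312.081232621629 198.91836398507482 [[-0.995, -0.0556, 0.0829, 0.3359], [-0.0998, 0.5736, -0.813, 1.1502], [-0.0024, -0.8172, -0.5763, 0.902], [0.0, 0.0, 0.0, 1.0]]
```

View pics/top0.png

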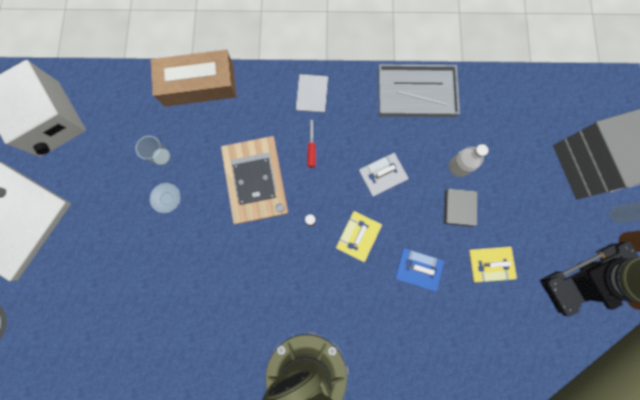

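View pics/side0.png

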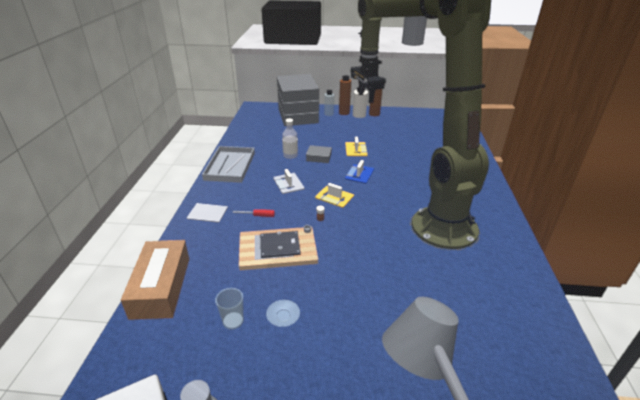

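Top picture: the grey carrier is at (384,174). Things that could be taken for it are yellow at (358,237), blue at (421,269), yellow at (493,265), the white paper at (312,92) and the tray at (419,90). I choose the bare aluminium one at (384,174), which has a white rib. The board is at (254,180), with the catch on the robot's side near (256,194). One close crop will check both.

Run:
```python
import cv2,numpy as np
t=cv2.imread("pics/top0.png");s=cv2.imread("pics/side0.png")
r=lambda i,x,y,w,h:cv2.resize(i[y:y+h,x:x+w],(400,int(400*h/w)),interpolation=cv2.INTER_CUBIC)
a=np.hstack([r(t,210,130,90,67),r(t,345,145,80,60)])if 0 else None
A=np.hstack([r(t,209,132,90,99)[:,:],cv2.resize(t[145:205,350:420],(400,440),interpolation=cv2.INTER_CUBIC)[:440]]) if r(t,209,132,90,99).shape[0]==440 else None
print(A.shape)
B=np.hstack([r(s,233,220,90,36),r(s,265,165,50,20)])
cv2.imwrite("pics/crop1.png",np.vstack([A,B]))
```

```text
(440, 800, 3)
```

View pics/crop1.png

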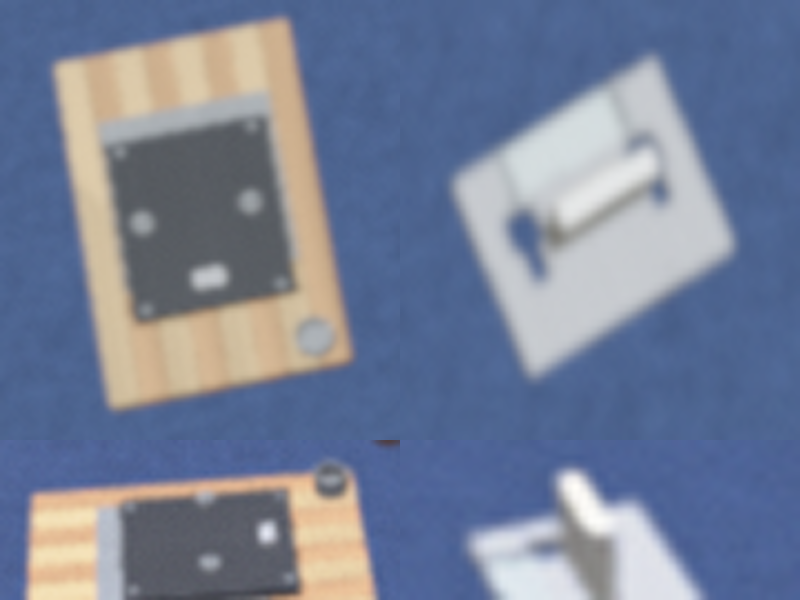

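```bash
cat > h.py <<'E'
import numpy as np, cv2
from cell import env, viewer
def look(name,n=4):
    c=viewer.read_camera(name); im=c["img"].astype(float)
    for _ in range(n-1): im+=viewer.read_camera(name)["img"]
    c["img"]=(im/n).astype(np.uint8); return c
def ray(c,uv,z):
    uv=np.atleast_2d(uv).astype(float); P=c["pose"]
    d=np.c_[(uv[:,0]-c["cx"])/c["fx"],(uv[:,1]-c["cy"])/c["fy"],np.ones(len(uv))]@P[:3,:3].T
    return P[:3,3]+d*((z-P[2,3])/d[:,2])[:,None]
def proj(c,p):
    q=(np.atleast_2d(p)-c["pose"][:3,3])@c["pose"][:3,:3]
    return np.c_[q[:,0]/q[:,2]*c["fx"]+c["cx"],q[:,1]/q[:,2]*c["fy"]+c["cy"]]
K=4
def crop(c,box):
    x,y,w,h=box; return cv2.resize(c["img"][y:y+h,x:x+w],None,fx=K,fy=K,interpolation=cv2.INTER_CUBIC)
def uv(p,box): return (np.asarray(p,float)+.5)/K-.5+np.array(box[:2])
def blobs(m,amin):
    cs=[q for q in cv2.findContours(m.astype(np.uint8),cv2.RETR_EXTERNAL,cv2.CHAIN_APPROX_NONE)[0] if cv2.contourArea(q)>amin]
    return sorted(cs,key=cv2.contourArea,reverse=True)
def rect(c,cont,box,z):
    """rectangle on plane z: centre, size, angle"""
    p=ray(c,uv(cont[:,0],box),z)[:,:2]
    (cx,cy),s,a=cv2.minAreaRect((p*1000).astype(np.float32)); return np.round([cx,cy,*s,a],1)
E
cat > m1.py <<'E'
from h import *
for n,bb,cb in(("top",(212,128,85,105),(350,145,70,60)),("side",(230,215,98,60),(265,160,50,40))):
    c=look(n); I=crop(c,bb); H=cv2.cvtColor(I,cv2.COLOR_RGB2HSV).astype(int)
    notblue=~((H[...,0]>100)&(H[...,0]<125)&(H[...,1]>90))
    wood=(H[...,0]<30)&(H[...,1]>50)
    b=blobs(wood|(notblue),2000)[0]; print(n,"board",rect(c,b,bb,.018))
    dark=H[...,2]<105; dark&=(H[...,1]<90)
    q=blobs(dark,2000)[0]; print(" base",rect(c,q,bb,.028))
    hull=np.zeros(dark.shape,np.uint8);cv2.drawContours(hull,[cv2.convexHull(q)],-1,1,-1)
    hull=cv2.erode(hull,np.ones((9,9)))
    g=I.max(2)
    for k in blobs((g>125)&(hull>0),30):
        M=cv2.moments(k);p=uv([M["m10"]/M["m00"],M["m01"]/M["m00"]],bb)
        print("  blob",p.round(1),cv2.contourArea(k)/K**2,"z41",ray(c,p,.041)[0,:2].round(4),"z33",ray(c,p,.033)[0,:2].round(4))
    I=crop(c,cb);H=cv2.cvtColor(I,cv2.COLOR_RGB2HSV).astype(int)
    pl=blobs((H[...,1]<80)&(H[...,2]>110),1000)[0]; print(" carrier",rect(c,pl,cb,.006))
    w=blobs((I.min(2)>195)&(H[...,1]<22),60)
    for k in w[:3]: print("  rib top",rect(c,k,cb,.051),cv2.contourArea(k)/K**2)
E
python3 m1.py
```

```text
top board [548.3 166.8 251.8 170.9  12.4]
 base [539.6 164.6 117.1 102.2  12.3]
  blob [255.6 193.9] 45.1875 z41 [0.4977 0.1542] z33 [0.4993 0.1557]
  blob [240.5 181.7] 21.625 z41 [0.5335 0.1998] z33 [0.5353 0.2017]
  blob [264.8 176.9] 21.25 z41 [0.5488 0.1297] z33 [0.5507 0.131 ]
 carrier [ 571.2 -221.    98.1  128.5   26.8]
  rib top [ 559.1 -213.7   77.6  106.8   27. ] 417.46875
  rib top [ 580.6 -208.5   40.1   67.4   27.6] 233.25
side board [547.8 170.6 248.7 197.4  12.7]
 base [539.9 173.4 116.9 110.7  12.4]
  blob [292.7 240.4] 25.75 z41 [0.498 0.167] z33 [0.4995 0.1578]
  blob [279.7 247. ] 14.65625 z41 [0.5335 0.2019] z33 [0.5353 0.1931]
  blob [262.8 253.2] 2.25 z41 [0.5801 0.2347] z33 [0.5824 0.2262]
 carrier [ 579.9 -236.6   98.3  177.7   26.7]
  rib top [ 568.4 -169.3   80.5  150.1   26.4] 131.71875
  rib top [ 581.2 -143.2   34.    54.4   26.8] 56.65625
  rib top [ 599.3 -183.5   37.6   16.1   44. ] 10.5625
```

```bash
cat > plan.py <<'E'
# usage: plan.py x y z yaw [commit]: from tracked command -> tool-axis units
import sys,json,os
import numpy as np
from scipy.spatial.transform import Rotation as R
f="cmd.json"; s=json.load(open(f)) if os.path.exists(f) else dict(p=[.283,-.585,.234],yaw=25.77)
def rot(y): return R.from_euler("xyz",[180,0,y],degrees=True)
t=np.array(list(map(float,sys.argv[1:4]))); yaw=float(sys.argv[4])
n=int(max(np.ceil(abs(rot(s["yaw"]).inv().apply(t-s["p"])).max()/.2-1e-9),np.ceil(abs(yaw-s["yaw"])/85.9-1e-9),1))
d0=(t-s["p"])/n; dy=(yaw-s["yaw"])/n
for i in range(n):
    u=rot(s["yaw"]).inv().apply(d0)/.2; u=np.round(u,4); r=round(-np.radians(dy)/1.5,4)
    s=dict(p=(np.array(s["p"])+rot(s["yaw"]).apply(u*.2)).tolist(),yaw=s["yaw"]-np.degrees(r*1.5))
    print("pos",(u+0).tolist(),"rot",[0,0,r],"rows>=",int(max(np.ceil(np.linalg.norm(d0)/.0625),np.ceil(abs(dy)/10.7))))
print(np.round(s["p"],4),round(s["yaw"],2)); json.dump(s,open(f,"w"))
E
python3 plan.py 0.571 -0.221 0.2 116.9
```

```text
pos [0.696, -0.3376, 0.0567] rot [0, 0, np.float64(-0.3534)] rows>= 3
pos [0.7712, 0.0606, 0.0567] rot [0, 0, np.float64(-0.3534)] rows>= 3
pos [0.6347, 0.4422, 0.0567] rot [0, 0, np.float64(-0.3534)] rows>= 3
[ 0.571 -0.221  0.2  ] 116.89
```

Call:
step_arm --delta_pos '[[0.232,-0.1125,0.0189],[0.464,-0.2251,0.0378],[0.696,-0.3376,0.0567],[0.696,-0.3376,0.0567]]' --rot '[[0,0,-0.1178],[0,0,-0.2356],[0,0,-0.3534],[0,0,-0.3534]]' --gripper '[1,1,1,1]'

```text
time_s: 1.0
tool_pos: [0.383, -0.4592, 0.2224]
tool_rot: [180.0, -0.2, 56.7]
force: [-0.0, -1.2, -0.0]
grip_width: 0.0874
grasp_force: 0.0
```

Call:
step_arm --delta_pos '[[0.2571,0.0202,0.0189],[0.5141,0.0404,0.0378],[0.7712,0.0606,0.0567],[0.7712,0.0606,0.0567]]' --rot '[[0,0,-0.1178],[0,0,-0.2356],[0,0,-0.3534],[0,0,-0.3534]]' --gripper '[1,1,1,1]'

```text
time_s: 1.5
tool_pos: [0.4776, -0.3384, 0.2109]
tool_rot: [179.9, -0.1, 86.9]
force: [-0.7, 0.2, -0.5]
grip_width: 0.087
grasp_force: 0.0
```

Call:
step_arm --delta_pos '[[0.2116,0.1474,0.0189],[0.4231,0.2948,0.0378],[0.6347,0.4422,0.0567],[0.6347,0.4422,0.0567],[0.6347,0.4422,0.0567],[0.6347,0.4422,0.0567]]' --rot '[[0,0,-0.1178],[0,0,-0.2356],[0,0,-0.3534],[0,0,-0.3534],[0,0,-0.3534],[0,0,-0.3534]]' --gripper '[1,1,1,1,1,1]'

```text
time_s: 2.25
tool_pos: [0.5695, -0.2241, 0.1995]
tool_rot: [-179.9, 0.1, 116.6]
force: [-0.2, 0.1, -0.4]
grip_width: 0.0871
grasp_force: 0.0
```

```bash
python3 plan.py 0.571 -0.221 0.075 116.9
python3 - <<'E'
from h import *
for _ in range(3): print(np.round(env.get_obs()["tool_pos"],4),np.round(env.get_obs()["joint_velocities"],1)[:2])
E
```

```text
pos [0.0, 0.0001, 0.6249] rot [0, 0, np.float64(-0.0001)] rows>= 2
[ 0.571 -0.221  0.075] 116.9
[ 0.5695 -0.2241  0.1995] [-0.  -0.3]
[ 0.5695 -0.2241  0.1995] [-0.  -0.3]
[ 0.5695 -0.2241  0.1995] [-0.  -0.3]
```

Call:
step_arm --delta_pos '[[0,0,0.3],[0,0,0.6],[0,0,0.625],[0,0,0.625],[0,0,0.625]]' --rot '[[0,0,0],[0,0,0],[0,0,0],[0,0,0],[0,0,0]]' --gripper '[1,1,1,1,1]'

```text
time_s: 2.88
tool_pos: [0.5726, -0.2224, 0.0777]
tool_rot: [179.8, 0.2, 116.9]
force: [-0.0, 0.3, 0.4]
grip_width: 0.0873
grasp_force: 0.0
```

Run:
```python
from h import *
o=[]
for _ in range(3):
    t=look("top",1);o.append(env.get_obs()["tool_pos"])
print(np.round(o,4))
s=look("side",2)
r=lambda i,x,y,w,h:cv2.resize(i[y:y+h,x:x+w],(400,400),interpolation=cv2.INTER_CUBIC)
cv2.imwrite("pics/c2.png",np.hstack([r(t["img"],344,134,80,80),r(s["img"],260,140,60,60)])[:,:,::-1])
```

```text
[[ 0.5725 -0.2222  0.0775]
 [ 0.5722 -0.222   0.0771]
 [ 0.5718 -0.2219  0.0767]]
```

View pics/c2.png

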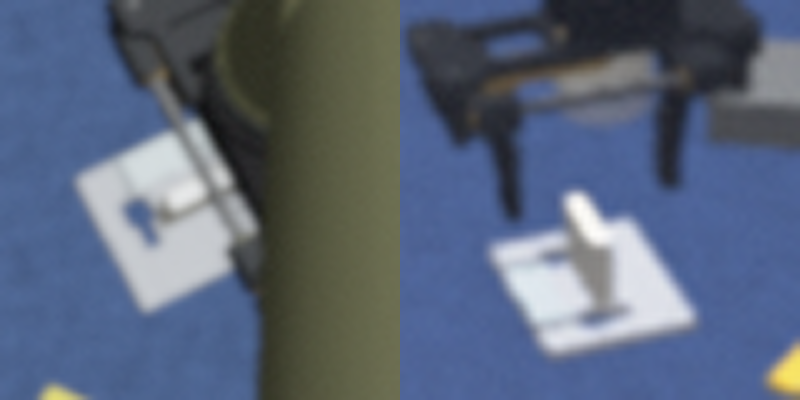

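The fingers straddle the rib: tips at crop (512,215) and (670,185), rib top at (588,215). Next I descend and grip.

Call:
step_arm --delta_pos '[[0,0,0.13],[0,0,0.2],[0,0,0.265],[0,0,0.265],[0,0,0.265],[0,0,0.265],[0,0,0.265],[0,0,0.265]]' --rot '[[0,0,0],[0,0,0],[0,0,0],[0,0,0],[0,0,0],[0,0,0],[0,0,0],[0,0,0]]' --gripper '[1,1,1,1,1,1,1,1]' --squeeze 25

```text
time_s: 4.12
tool_pos: [0.5707, -0.2215, 0.0218]
tool_rot: [180.0, 0.0, 116.9]
force: [-0.8, 0.5, -0.0]
grip_width: 0.0867
grasp_force: 0.0
```

Call:
step_arm --delta_pos '[[0,0,0],[0,0,0],[0,0,0],[0,0,0],[0,0,0],[0,0,0],[0,0,0],[0,0,0]]' --rot '[[0,0,0],[0,0,0],[0,0,0],[0,0,0],[0,0,0],[0,0,0],[0,0,0],[0,0,0]]' --gripper '[0.3,-0.2,-0.5,-1,-1,-1,-1,-1]' --squeeze 25

```text
time_s: 5.12
tool_pos: [0.5708, -0.2213, 0.0216]
tool_rot: [180.0, 0.0, 116.9]
force: [0.1, 0.6, -0.4]
grip_width: 0.015
grasp_force: 0.7
```

Call:
step_arm --delta_pos '[[0,0,0],[0,0,0],[0,0,0],[0,0,0],[0,0,-0.02],[0,0,-0.1],[0,0,-0.3],[0,0,-0.49],[0,0,-0.49],[0,0,-0.49],[0,0,-0.49]]' --rot '[[0,0,0],[0,0,0],[0,0,0],[0,0,0],[0,0,0],[0,0,0],[0,0,0],[0,0,0],[0,0,0],[0,0,0],[0,0,0]]' --gripper '[-1,-1,-1,-1,-1,-1,-1,-1,-1,-1,-1]'

```text
time_s: 6.5
tool_pos: [0.5692, -0.2211, 0.1177]
tool_rot: [-179.9, -0.1, 116.9]
force: [0.4, -0.5, -2.8]
grip_width: 0.012
grasp_force: 25.0
```

```bash
python3 -c "
import json;json.dump(dict(p=[.571,-.221,.12],yaw=116.9),open('cmd.json','w'))
from scipy.spatial.transform import Rotation as R
import numpy as np
m=np.array([.5411,.1655]); a=np.radians(12.35); print(m-.01*np.array([np.cos(a),np.sin(a)]))"
python3 plan.py 0.5313 0.1634 0.12 102.35
python3 - <<'E'
from h import *
print({k:np.round(v,4).tolist() for k,v in env.get_obs().items() if k in("tool_pos","tool_rot","force","grip_width","grasp_force")})
E
```

```text
[0.53133141 0.16336117]
pos [0.9019, 0.3463, 0.0] rot [0, 0, np.float64(0.0846)] rows>= 4
pos [0.9385, 0.2293, 0.0] rot [0, 0, np.float64(0.0846)] rows>= 4
[0.5313 0.1634 0.12  ] 102.36
{'tool_pos': [0.5692, -0.2211, 0.1177], 'tool_rot': [-179.8684, -0.139, 116.8842], 'force': [0.3816, -0.452, -2.8363], 'grasp_force': 25.0001, 'grip_width': 0.012}
```

Call:
step_arm --delta_pos '[[0.1,0.04,0],[0.3,0.115,0],[0.5,0.192,0],[0.7,0.269,0],[0.9019,0.3463,0],[0.9019,0.3463,0]]' --rot '[[0,0,0.01],[0,0,0.03],[0,0,0.05],[0,0,0.07],[0,0,0.0846],[0,0,0.0846]]' --gripper '[-1,-1,-1,-1,-1,-1]'

```text
time_s: 7.25
tool_pos: [0.5495, -0.0238, 0.1185]
tool_rot: [-179.9, -0.2, 110.0]
force: [-0.6, -0.7, -3.8]
grip_width: 0.0121
grasp_force: 25.0
```

Call:
step_arm --delta_pos '[[0.2,0.05,0],[0.4,0.1,0],[0.6,0.147,0],[0.78,0.19,0],[0.88,0.215,0],[0.9385,0.2293,0],[0.9385,0.2293,0],[0.9385,0.2293,0],[0.9385,0.2293,0],[0.9385,0.2293,0],[0.9385,0.2293,0]]' --rot '[[0,0,0.02],[0,0,0.04],[0,0,0.06],[0,0,0.07],[0,0,0.08],[0,0,0.0846],[0,0,0.0846],[0,0,0.0846],[0,0,0.0846],[0,0,0.0846],[0,0,0.0846]]' --gripper '[-1,-1,-1,-1,-1,-1,-1,-1,-1,-1,-1]'

```text
time_s: 8.62
tool_pos: [0.5311, 0.1627, 0.1195]
tool_rot: [180.0, 0.0, 102.3]
force: [0.3, 0.7, -4.0]
grip_width: 0.0117
grasp_force: 25.0
```

Run:
```python
from h import *
t=look("top",2);s=look("side",2)
np.save("pics/t3.npy",t["img"]);np.save("pics/s3.npy",s["img"])
print(np.round(env.get_obs()["tool_pos"],4),env.get_obs()["tool_rot"])
r=lambda i,x,y,w,h:cv2.resize(i[y:y+h,x:x+w],(400,400),interpolation=cv2.INTER_CUBIC)
cv2.imwrite("pics/c3.png",np.hstack([r(t["img"],210,130,90,90),r(s["img"],240,190,80,80)])[:,:,::-1])
```

```text
[0.5309 0.163  0.1195] [1.79997319e+02 7.52084255e-03 1.02347455e+02]
```

View pics/c3.png

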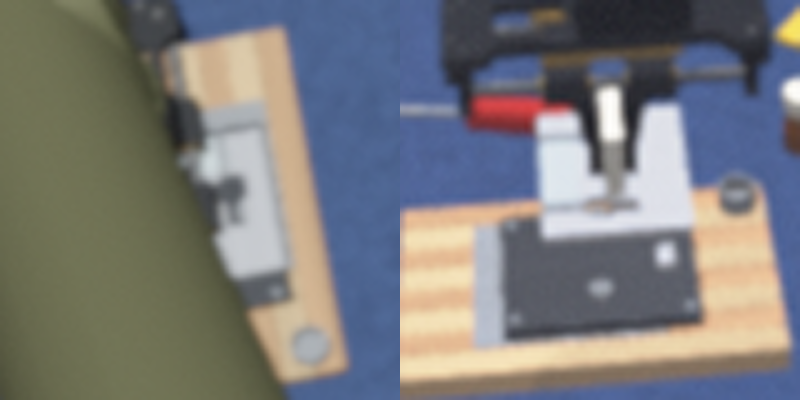

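The top view is partly hidden by the arm. The plate's −y edge runs along crop (262,127)–(290,272). In the side view the near edge runs (543,240)–(693,230) above the dark base, the catch is at (666,254) and the near screw at (600,288). Next I measure the plate edges against the tool.

```bash
cat > edge.py <<'E'
from h import *
import sys
T=np.load("pics/t3.npy");S=np.load("pics/s3.npy")
t=viewer.read_camera("top");s=viewer.read_camera("side");t["img"]=T;s["img"]=S
p=np.array([.5309,.163]);a=np.radians(12.35);Rm=np.array([[np.cos(a),np.sin(a)],[-np.sin(a),np.cos(a)]])
loc=lambda w:(w[:,:2]-p)@Rm.T*1000
def cross(c,chan,a0,a1,p0,p1,thr,n=40,m=12):
    # sample across edge from p0->p1 segment, offset -m/2..m/2 along (a0,a1)
    img=chan.astype(np.float32);out=[]
    for f in np.linspace(0,1,n):
        q=np.array(p0)+(np.array(p1)-p0)*f
        k=np.linspace(-m/2,m/2,121);x=(q[0]+k*a0).astype(np.float32);y=(q[1]+k*a1).astype(np.float32)
        v=cv2.remap(img,x[None],y[None],cv2.INTER_LINEAR)[0]
        if f in(0,1): print(v[::10].round())
        i=np.argmax(np.abs(np.gradient(cv2.GaussianBlur(v[None],(11,1),0)[0])))
        out.append([x[i],y[i]])
    return np.array(out)
sb=S.min(2);e=cross(s,S.min(2),0,1,(272,237.7),(296,236.3),0,m=7)
L=loc(ray(s,e,.098));print("near edge y(under):",np.median(L[:,1]).round(1),L[::8].round(1).tolist())
sat=cv2.cvtColor(T,cv2.COLOR_RGB2HSV)[...,1]; mx=T.max(2)
e=cross(t,T.min(2),1,0,(271.5,171),(274.3,187),0,m=8)
for z in(.098,.104):
    L=loc(ray(t,e,z));print("far edge y",z,np.median(L[:,1]).round(1),L[::8].round(1).tolist())
e=cross(t,T.min(2),0,1,(264,193.3),(272.5,191.5),0,m=8)
L=loc(ray(t,e,.104));print("rear edge x",np.median(L[:,0]).round(1),L[::8].round(1).tolist())
E
python3 edge.py
```

```text
[223. 223. 217. 207. 184. 158. 130. 108.  96.  92.  90.  90.  90.]
[223. 221. 218. 194. 168. 135. 112.  99.  93.  90.  91.  92.  93.]
near edge y(under): 54.8 [[32.1, 56.5], [17.4, 54.2], [2.9, 56.2], [-11.9, 54.3], [-26.6, 54.7]]
[198. 198. 196. 189. 181. 174. 169. 164. 158. 152. 148. 145. 144.]
[200. 200. 197. 191. 182. 174. 168. 164. 159. 154. 149. 148. 146.]
far edge y 0.098 -59.2 [[8.2, -58.7], [-1.4, -59.5], [-11.1, -60.3], [-20.2, -58.4], [-29.8, -59.2]]
far edge y 0.104 -59.8 [[6.5, -59.3], [-3.1, -60.1], [-12.7, -60.9], [-21.7, -59.0], [-31.3, -59.8]]
[198. 196. 185. 167. 143. 116.  96.  86.  83.  79.  75.  71.  68.]
[188. 187. 182. 168. 149. 124. 108.  98.  97. 103. 112. 121. 122.]
rear edge x -48.3 [[-49.1, -33.6], [-47.4, -38.7], [-48.4, -43.4], [-49.5, -48.0], [-47.8, -53.1]]
```

```bash
cat >> edge.py <<'E'
print("side L/R")
R0=S[...,0]
for r0,r1 in((213,226),):
    l=cross(s,R0,1,0,(267.2,r0),(267.8,r1),0,m=8,n=14); r=cross(s,R0,1,0,(296,r0),(297.5,r1),0,m=8,n=14)
    A=loc(ray(s,l,.104));B=loc(ray(s,r,.104));print(A[::4].round(1).tolist(),B[::4].round(1).tolist());print("x edges",np.median(A[:,0]).round(1),np.median(B[:,0]).round(1))
E
python3 edge.py | sed -n '/side/,$p'
```

```text
side L/R
[165. 166. 168. 170. 173. 185. 198. 211. 215. 218. 220. 220. 220.]
[ 78.  78.  80.  84. 106. 136. 176. 202. 220. 222. 223. 223. 222.]
[223. 223. 222. 221. 203. 172. 133. 103.  84.  79.  80.  80.  79.]
[222. 223. 223. 222. 216. 191. 154. 118.  98.  92.  91.  95. 100.]
[[44.2, -58.1], [45.7, -37.3], [45.4, -16.9], [43.8, 3.2]] [[-47.4, -47.2], [-47.5, -26.2], [-46.0, -6.0], [-47.8, 14.1]]
x edges 44.3 -47.5
```

```bash
python3 plan.py 0.5333 0.1642 0.068 102.35
```

```text
pos [0.0018, 0.0106, 0.26] rot [0, 0, np.float64(0.0001)] rows>= 1
[0.5333 0.1642 0.068 ] 102.35
```

Call:
step_arm --delta_pos '[[0.002,0.0106,0.06],[0.002,0.0106,0.15],[0.002,0.0106,0.22],[0.002,0.0106,0.26],[0.002,0.0106,0.26],[0.002,0.0106,0.26],[0.002,0.0106,0.26],[0.002,0.0106,0.26]]' --rot '[[0,0,0],[0,0,0],[0,0,0],[0,0,0],[0,0,0],[0,0,0],[0,0,0],[0,0,0]]' --gripper '[-1,-1,-1,-1,-1,-1,-1,-1]'

```text
time_s: 10.02
tool_pos: [0.5332, 0.1639, 0.068]
tool_rot: [180.0, 0.0, 102.3]
force: [0.8, -0.4, -3.5]
grip_width: 0.012
grasp_force: 25.0
```

Call:
step_arm --delta_pos '[[0,0,0.01],[0,0,0.02],[0,0,0.03],[0,0,0.04],[0,0,0.04],[0,0,0.04]]' --rot '[[0,0,0],[0,0,0],[0,0,0],[0,0,0],[0,0,0],[0,0,0]]' --gripper '[-1,-1,-1,-1,-1,-1]'

```text
time_s: 10.78
tool_pos: [0.5329, 0.1639, 0.0595]
tool_rot: [-180.0, 0.0, 102.3]
force: [0.7, -0.8, -4.0]
grip_width: 0.0119
grasp_force: 25.0
```

The tool is 3.5 mm below the screw-head rest height with no contact, so the openings are passing over the heads. I continue gently.

Call:
step_arm --delta_pos '[[0,0,0.01],[0,0,0.02],[0,0,0.03],[0,0,0.03],[0,0,0.03]]' --rot '[[0,0,0],[0,0,0],[0,0,0],[0,0,0],[0,0,0]]' --gripper '[-1,-1,-1,-1,-1]'

```text
time_s: 11.4
tool_pos: [0.5329, 0.1639, 0.0536]
tool_rot: [-180.0, 0.0, 102.4]
force: [-0.4, -0.4, -2.4]
grip_width: 0.0117
grasp_force: 25.0
```

Call:
step_arm --delta_pos '[[0,0,0.008],[0,0,0.014],[0,0,0.018],[0,0,0.018],[0,0,0.018]]' --rot '[[0,0,0],[0,0,0],[0,0,0],[0,0,0],[0,0,0]]' --gripper '[-1,-1,-1,-1,-1]'

```text
time_s: 12.02
tool_pos: [0.5329, 0.1638, 0.0499]
tool_rot: [180.0, 0.0, 102.3]
force: [0.0, -0.8, -1.5]
grip_width: 0.0118
grasp_force: 25.0
```

Call:
step_arm --delta_pos '[[0,0,0.003],[0,0,0.005],[0,0,0.005],[0,0,0.005]]' --rot '[[0,0,0],[0,0,0],[0,0,0],[0,0,0]]' --gripper '[-1,-1,-1,-1]'

```text
time_s: 12.52
tool_pos: [0.5329, 0.1638, 0.0496]
tool_rot: [-180.0, 0.0, 102.3]
force: [-3.1, -1.8, 5.8]
grip_width: 0.0118
grasp_force: 25.0
```

Seated: base contact at 49.6 mm and about 9 N on the base. Now I slide along tool +y (board +x), easing the press slightly.

Call:
step_arm --delta_pos '[[0,0,-0.001],[0,0.01,-0.001],[0,0.02,-0.001],[0,0.03,-0.001],[0,0.04,-0.001],[0,0.04,-0.001],[0,0.04,-0.001]]' --rot '[[0,0,0],[0,0,0],[0,0,0],[0,0,0],[0,0,0],[0,0,0],[0,0,0]]' --gripper '[-1,-1,-1,-1,-1,-1,-1]'

```text
time_s: 13.4
tool_pos: [0.5394, 0.1656, 0.0496]
tool_rot: [-179.8, 0.0, 102.4]
force: [-8.4, -2.0, 10.1]
grip_width: 0.0118
grasp_force: 25.0
```

Call:
step_arm --delta_pos '[[0,0,-0.003],[0,0,-0.003],[0,0.01,-0.003],[0,0.02,-0.003],[0,0.02,-0.003]]' --rot '[[0,0,0],[0,0,0],[0,0,0],[0,0,0],[0,0,0]]' --gripper '[-1,-1,-1,-1,-1]'

```text
time_s: 14.02
tool_pos: [0.5445, 0.1666, 0.0496]
tool_rot: [-180.0, -0.0, 102.4]
force: [-4.9, -1.0, 3.6]
grip_width: 0.0117
grasp_force: 25.0
```

Call:
step_arm --delta_pos '[[0,0.01,-0.001],[0,0.02,-0.001],[0,0.03,-0.001],[0,0.03,-0.001],[0,0.03,-0.001]]' --rot '[[0,0,0],[0,0,0],[0,0,0],[0,0,0],[0,0,0]]' --gripper '[-1,-1,-1,-1,-1]'

```text
time_s: 14.65
tool_pos: [0.5511, 0.1676, 0.0497]
tool_rot: [179.9, -0.0, 102.3]
force: [0.8, 0.3, -4.5]
grip_width: 0.012
grasp_force: 25.0
```

Call:
step_arm --delta_pos '[[0,0.005,0],[0,0.0075,0],[0,0.0075,0],[0,0.0075,0]]' --rot '[[0,0,0],[0,0,0],[0,0,0],[0,0,0]]' --gripper '[-1,-1,-1,-1]'

```text
time_s: 15.15
tool_pos: [0.5519, 0.168, 0.0499]
tool_rot: [-180.0, 0.0, 102.3]
force: [-1.2, -0.3, -3.3]
grip_width: 0.0118
grasp_force: 25.0
```

Call:
step_arm --delta_pos '[[0,0.003,0],[0,0.006,0],[0,0.0075,0],[0,0.0075,0]]' --rot '[[0,0,0],[0,0,0],[0,0,0],[0,0,0]]' --gripper '[-1,-1,-1,-1]'

```text
time_s: 15.65
tool_pos: [0.5527, 0.1682, 0.0498]
tool_rot: [-179.9, 0.0, 102.4]
force: [-2.2, -0.4, -0.3]
grip_width: 0.0116
grasp_force: 25.0
```

Call:
step_arm --delta_pos '[[0,0.003,0],[0,0.006,0],[0,0.006,0],[0,0.006,0]]' --rot '[[0,0,0],[0,0,0],[0,0,0],[0,0,0]]' --gripper '[-1,-1,-1,-1]'

```text
time_s: 16.15
tool_pos: [0.5528, 0.1682, 0.0497]
tool_rot: [-179.8, 0.0, 102.4]
force: [-7.5, -2.0, 3.0]
grip_width: 0.0122
grasp_force: 25.0
```

Call:
step_arm --delta_pos '[[0,0.003,-0.002],[0,0.005,-0.002],[0,0.005,-0.002],[0,0.005,-0.002]]' --rot '[[0,0,0],[0,0,0],[0,0,0],[0,0,0]]' --gripper '[-1,-1,-1,-1]'

```text
time_s: 16.65
tool_pos: [0.5528, 0.1682, 0.0498]
tool_rot: [-179.7, 0.1, 102.4]
force: [-9.8, -2.5, 3.2]
grip_width: 0.0119
grasp_force: 25.0
```

Run:
```python
from h import *
t=look("top",2);s=look("side",3)
r=lambda i,x,y,w,h:cv2.resize(i[y:y+h,x:x+w],(400,400),interpolation=cv2.INTER_CUBIC)
cv2.imwrite("pics/c4.png",np.hstack([r(t["img"],225,150,60,60),r(s["img"],255,215,60,60)])[:,:,::-1])
```

```text
(no output)
```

View pics/c4.png

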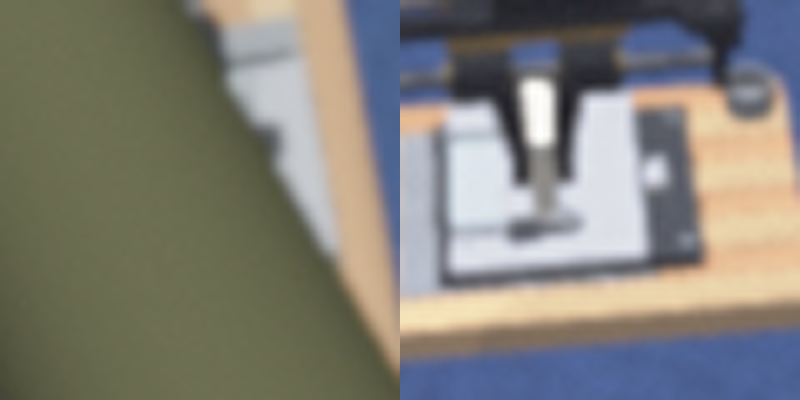

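It stopped hard at 20.4 mm of travel. The catch shows as a bright block behind the plate's rear edge, at crop (655,170). I relax the push, let go and rise.

Call:
step_arm --delta_pos '[[0,-0.006,0.001],[0,-0.0105,0.003],[0,-0.0105,0.003],[0,-0.0105,0.003]]' --rot '[[0,0,0],[0,0,0],[0,0,0],[0,0,0]]' --gripper '[-1,-1,-1,-1]' --squeeze 10

```text
time_s: 17.4
tool_pos: [0.5528, 0.1682, 0.0497]
tool_rot: [-179.9, 0.0, 102.4]
force: [-5.3, -1.7, 1.3]
grip_width: 0.0122
grasp_force: 10.0
```

Call:
step_arm --delta_pos '[[0,0,0],[0,0,0],[0,0,0],[0,0,0],[0,0,0],[0,0,0]]' --rot '[[0,0,0],[0,0,0],[0,0,0],[0,0,0],[0,0,0],[0,0,0]]' --gripper '[-0.5,-0.2,0,0.1,0.1,0.1]'

```text
time_s: 18.15
tool_pos: [0.5536, 0.1684, 0.0497]
tool_rot: [180.0, 0.0, 102.3]
force: [0.1, -0.1, -0.2]
grip_width: 0.0474
grasp_force: 0.0
```

Call:
step_arm --delta_pos '[[0,0,-0.05],[0,0,-0.2],[0,0,-0.4],[0,0,-0.6],[0,0,-0.8],[0,0,-0.8],[0,0,-0.8]]' --rot '[[0,0,0],[0,0,0],[0,0,0],[0,0,0],[0,0,0],[0,0,0],[0,0,0]]' --gripper '[0.1,0.1,0.1,0.1,0.1,0.1,0.1]'

```text
time_s: 19.02
tool_pos: [0.5533, 0.1682, 0.2097]
tool_rot: [-180.0, 0.0, 102.4]
force: [-0.1, -0.3, 0.4]
grip_width: 0.0475
grasp_force: 0.0
```

Call:
step_arm --delta_pos '[[-0.2,0,0],[-0.4,0,0],[-0.6,0,0],[-0.8,0,0],[-1,0,0],[-1,0,0],[-1,0,0],[-1,0,0]]' --rot '[[0,0,0],[0,0,0],[0,0,0],[0,0,0],[0,0,0],[0,0,0],[0,0,0],[0,0,0]]' --gripper '[0.1,0.1,0.1,0.1,0.1,0.1,0.1,0.1]'

```text
time_s: 20.02
tool_pos: [0.5959, -0.0252, 0.2093]
tool_rot: [-180.0, -0.0, 102.5]
force: [-0.4, -0.0, 1.2]
grip_width: 0.0481
grasp_force: 0.0
```

Run:
```python
from h import *
t=look("top",3);s=look("side",3)
r=lambda i,x,y,w,h:cv2.resize(i[y:y+h,x:x+w],(400,400),interpolation=cv2.INTER_CUBIC)
cv2.imwrite("pics/c5.png",np.hstack([r(t["img"],215,140,80,80),r(s["img"],255,215,60,60)])[:,:,::-1])
```

```text
(no output)
```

View pics/c5.png

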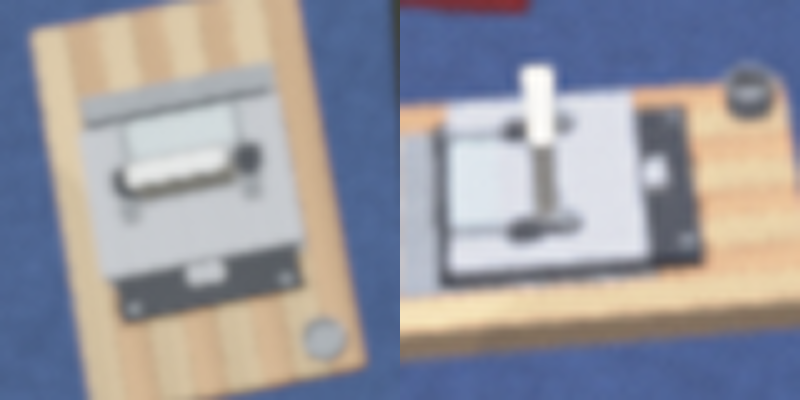

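The carrier lies flat. The screw heads are at the slot ends, top crop (130,210) and (252,188). The catch stands clear directly behind the rear edge at (207,272), and the pot is where it was. I hand the job in.

```bash
python3 -c "
from cell import env
print(env.sign_off())"
```

```text
the job is handed in; nothing more can be done
None
```

The carrier is on the base, slid 20.4 mm to its stop, and the picture shows the catch clear behind it. I let go and handed the job in at about 20 s; peak measured force was about 13 N, and nothing else was touched.

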